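# Dry-assemble a laminated wooden hand plane on its gluing board

### The job

Put the laminated wooden plane together dry, lying on its side on the white gluing board: first the cheek with four dowels, set down onto the board's two steel pins (either way round), then the bed block (the longer) and the toe block, each on its own pair of dowels with its square end flush with the cheek's end, so that their sloping ends face each other across the open throat, and last the plain cheek over the dowels of both blocks. Every part must end fully down on its pins or dowels and released. Leave the offcuts, the marking gauge and the tape where they are.

Things in the scene. Friction and masses are not known exactly. Their poses are not given: they have to be found in the camera images.
- gluing_board: White-topped gluing board fixed to the bench, 184 x 80 x 18 mm (x, y, z). Origin: centre of its underside; x along its length. Two upright steel pins on top at (x, y) = (-56, 0) and (56, 0) mm. All pins and dowels here are 9 mm thick, 9 mm tall, tapered above 4 mm to a 3 mm tip. All parts start flat on the bench, right side up. A 0.2 m high tote stands behind (front x = 0.61).
- pegged_cheek: Lower cheek: dark wood board 164 x 50 x 12 mm, 85 g. Origin: centre of its underside; x along its length. Through holes of 11.5 mm at (-56, 0), (56, 0) mm. Four light dowels on top: (-69, 12), (-33, -12) mm for the bed block, (69, 12), (40, -12) mm for the toe block. Seated: origin 18 mm straight above the board's, x parallel either way round.
- bed_block: Bed block: dark wood, 40 mm tall, 50 wide (y), 95 g, one end at 45 degrees. Origin: underside, mid-length of its long edge, mid-width. Square end x = -44; edge y = -25 runs x = -44..44, edge y = 25 only -44..-6 mm. Holes below, 11.5 wide, 13 deep: (-31, 12), (5, -12); dowel on top (-31, 12). Grip across y at x = -18. Seated: origin at (-38, 0, 12) mm in the lower cheek's frame, same heading.
- toe_block: Toe block: dark wood, 40 mm tall, 50 wide (y), 85 g, shorter, one steep sloping end. Origin: underside, mid-length of its long edge, mid-width. Square end x = 34; edge y = -25 runs x = -34..34, edge y = 25 only -14..34 mm. Holes below, 11.5 wide, 13 deep: (21, 12), (-8, -12); dowel on top (21, 12). Grip across y at x = 5. Seated: origin at (48, 0, 12) mm in the lower cheek's frame, same heading.
- plain_cheek: Upper cheek: plain dark wood board 164 x 50 x 12 mm (x, y, z), 85 g, no dowels; two 12.5 mm through holes at (-69, 12), (69, 12) mm, nearer the +y edge. Origin: centre of its underside; x along its length. Seated on the blocks: origin at (0, 0, 52) mm in the lower cheek's frame, same heading.
- long_offcut: Bystander: brown hardwood offcut, plain block 92 x 44 x 30 mm, origin centre of its underside.
- short_offcut: Bystander: brown hardwood offcut, plain block 73 x 45 x 25 mm, origin centre of its underside.
- marking_gauge: Bystander: wooden marking gauge, 137 x 92 x 47 mm, origin centre of its underside.
- masking_tape: Bystander: roll of masking tape lying flat, 83 mm across, 18 mm tall, origin centre of its underside.

How it is judged:
By the outcome, as a careful person would: the job done as asked, in the order asked, and still so for the second after the job is handed in, with the robot touching nothing.
It also fails if it takes over 125 s, if anything falls off the work surface, if the arm or the gripper's body presses on something with over 40 N, if the wrist force passes 120 N, or if a joint passes its speed limit or range.

### The arm

A 7-joint arm with a two-finger parallel gripper is mounted at the origin on a cart in front of the work surface, level with it; the furniture and walls round the work are solid. World frame = base frame: x ahead of the robot, y to its left, z up, the work surface at z = 0. Lengths are in m, angles in rad, forces in N, time in s.
With the tool pointing down it reaches from about 0.4 to 0.85 m from the base axis. Payload 10.4 kg.
Tool frame: the origin (TCP) lies on the centre line of the jaws, within the pads' length; the fingertips stand 11 mm ahead of it and the grasp point (between the pads) lies 8 mm behind it (tip_reach is the distance from the TCP to the fingertips, in m); z points along the fingers, y is the line along which they close (so a half turn about z gives the same grasp; the last joint's range is limited). The gripper opens to 85 mm and grips with 20 to 120 N. Pads are 22 mm wide; open, the fingers measure 114 mm over their backs; the gripper's body (76 mm by 85 mm) begins 54 mm behind the grasp point. The pads swing forward as they close: fully open they stand 13 mm farther back than shut.
Start: joints at [-0.023, 0.332, -0.065, 1.46, 0.022, 1.35, -0.088], TCP at [0.625, 0, 0.242] pointing down, gripper open.
Joint ranges: [-2.6, 2.6], [-0.5, 2.12], [-1.47, 1.34], [0.16, 2.42], [-1.27, 4.41], [0.06, 2.06], [-2.6, 2.6]. Speed limits (rad/s): [2.22, 2.22, 2.79, 2.79, 3.14, 3.14, 3.14].

### API

Orientations are given as a unit quaternion [x, y, z, w].
In Python, from workcell import get_obs, camera, hand_in, tip_reach gives the robot as it stands. The module is installed in compiled form; this text tells all that it offers.
- The arm moves only by the tool move_arm, never from a script. Its argument "plan" is a list of rows, each an object with "delta_pos": the shift along the tool's x, y, z in m, a list of three; "turn": the turn, a rotation vector about the tool's x, y, z in rad, a list of three; "fingers": the closure, from 0 (fully open) to 1 (shut). A call has 1 to 12 rows; each row is the pose to reach, as a shift and turn from the pose commanded when the call began, along the tool's axes at that moment; what a row does not reach only later rows make up. A row lasts 1/8 s, in which the tool goes at most 62.5 mm and 10.7 degrees, less where a joint would pass 70% of its speed; a pose out of reach is approached as far as the arm can. A call with a gripper value outside its range is refused whole. The fingers move at their own pace and stop on an object; "force" is the grip in N (left out, the last holds). Time passes only in rows, so rows that repeat a pose let the fingers close. It gives the time, the measured TCP pose, the force, the opening and the grip force at its end, in the units of the state.
- get_obs(): the state, without advancing time (a new reading comes with each control period).
- camera(name): name is "scene" or "side" or "wrist"; returns a dict with "color" (384x512x3 uint8, red, green, blue), "range_z" (384x512 float32, m along the optical axis (not along the pixel's ray), 0 where there is no reading), "fx", "fy", "cx", "cy" (pixels), "R" (3x3) and "t" (3): a world point X has camera coordinates R X + t; the wrist camera has in their place "tool_from_camera" (4x4, takes a point from camera to tool coordinates, whose origin is the TCP and whose axes are the flange's). Camera axes: x right, y down, z forward; pixel columns grow to the right and rows downward; lengths in m; the calibration is good to about 2 mm. A picture is of the moment at which its call begins: read the wrist's pose just before it.
- hand_in(): hands the job in; it is judged then, once.
The state is a dict: "clock": time; "joint_pos": joint angles; "joint_velocities": joint speeds; "tau": joint torques, N m; "position": TCP position; "ee_rot": TCP orientation; "ft_force": force on the tool from outside, world axes, zero at the start; "torque": the same for the moment, N m; "grip_width": opening from 0.0 (shut) to 1.0 (fully open); "grasp_force": force on a finger pad.
Only numpy, scipy, OpenCV 4.12 (cv2) and the standard library are available. Lean on these libraries where they do the work, as an engineer would, in place of code of your own. Each camera call takes 0.05 s, during which the arm holds its last target. There are 200 camera calls.

## Working session

There is one attempt and no reset: what is moved stays moved. The work goes in short steps, Python scripts to look and compute and a tool call to move; the robot and the scene stay as the last step left them, time stands still between calls to the robot, and variables do not carry over. Pictures are saved under pics/ and viewed, at most 14 in all, crops included, and the job is handed in when it is done.

Besides the shell and the picture viewer there is one more tool, called after "Emit:" by a JSON object that holds its "method" and its "body", one argument or row to a line. move_arm: Moves the arm, as the interface text tells. Its arguments: {"type":"object","properties":{"plan":{"type":"array","items":{"type":"object","properties":{"delta_pos":{"type":"array","items":{"type":"number"}},"turn":{"type":"array","items":{"type":"number"}},"fingers":{"type":"number"}}}},"force":{"type":"number"}},"required":["plan"]}

```bash
mkdir -p pics; cat > h.py <<'E'
import numpy as np, cv2
from workcell import get_obs, camera, tip_reach
from scipy.spatial.transform import Rotation as Ro
def cloud(c, T=None):
    z=c["range_z"]; v,u=np.mgrid[:384,:512]
    P=np.stack([(u-c["cx"])/c["fx"]*z,(v-c["cy"])/c["fy"]*z,z],-1)
    if T is None: W=(P-c["t"])@c["R"]
    else: W=P@T[:3,:3].T+T[:3,3]
    W[z<=0]=np.nan
    return W
def wristT(o,c):
    T=np.eye(4);T[:3,:3]=Ro.from_quat(o["ee_rot"]).as_matrix();T[:3,3]=o["position"]
    return T@c["tool_from_camera"]
def wrist():
    o=get_obs();c=camera("wrist");return o,c,cloud(c,wristT(o,c))
E
python3 - <<'E'
from h import *
o=get_obs();print(o,tip_reach)
for n in ("scene","side"):
    c=camera(n);cv2.imwrite(f"pics/{n}0.png",c["color"][...,::-1]);np.savez(f"{n}0.npz",**c)
    print(n,-c["R"].T@c["t"],c["fx"])
o,c,W=wrist();cv2.imwrite("pics/wrist0.png",c["color"][...,::-1]);print(c["tool_from_camera"])
E
```

```text
{'clock': 0.0, 'joint_pos': array([-0.02259821,  0.33289279, -0.06469482,  1.46099537,  0.0216074 ,
        1.34989449, -0.08853753]), 'joint_velocities': array([ 0.00087681, -0.00077849, -0.00013055,  0.00124932, -0.0008985 ,
        0.0019947 , -0.00048368]), 'tau': array([ 4.98105128e-04, -6.25449800e+01,  4.97091911e-02, -3.91610491e+01,
        1.63588714e-02,  9.83294769e-03, -6.01235030e-06]), 'position': array([ 6.24617712e-01, -1.26472611e-05,  2.41477040e-01]), 'ee_rot': array([ 7.07113818e-01,  7.07099349e-01, -5.55714558e-04, -4.99355100e-04]), 'ft_force': array([ 0.23890114,  0.74592726, -0.95989269]), 'torque': array([0.02967319, 0.00268529, 0.04037502]), 'grasp_force': 0.0, 'grip_width': 0.9994702870585935} 0.011
scene [ 0.20513389 -0.6740791   0.82072919] 456.52464844317774
side [ 0.03979258 -1.0366439   0.54249014] 489.0431616969921
[[-5.19366240e-04 -9.45781883e-01 -3.24802031e-01  8.43739155e-02]
 [ 9.99999551e-01 -7.48702289e-04  5.81101831e-04 -1.12725882e-03]
 [-7.92775608e-04 -3.24801583e-01  9.45781847e-01 -1.31477692e-01]
 [ 0.00000000e+00  0.00000000e+00  0.00000000e+00  1.00000000e+00]]
```

View pics/scene0.png

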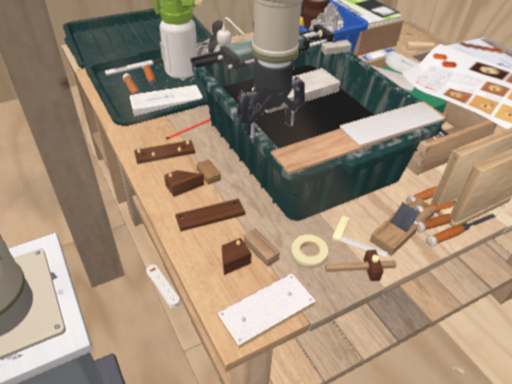

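View pics/side0.png

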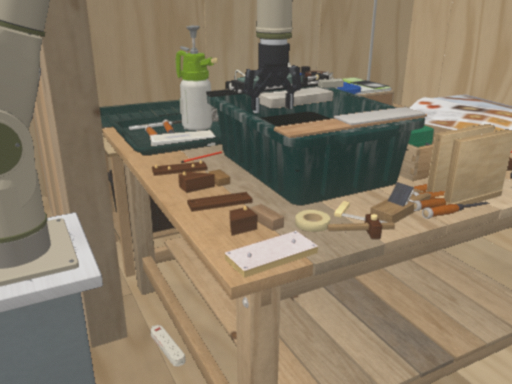

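The scene view shows the pegged cheek (165,150), a block with an offcut beside it (183,182), the plain cheek (210,214), the other block with an offcut (236,255) and the board (266,308). Next I'll make a top-down map from the depth.

```bash
cat > ortho.py <<'E'
from h import *
def ortho(W,col,x0,x1,y0,y1,s):
    # image: up = +x, left = +y ; s px per m ; splat with zmax
    h=int((x1-x0)*s);w=int((y1-y0)*s)
    img=np.zeros((h,w,3),np.uint8);H=np.full((h,w),np.nan)
    P=W.reshape(-1,3);C=col.reshape(-1,3)
    ok=np.isfinite(P[:,0])&(P[:,0]>x0)&(P[:,0]<x1)&(P[:,1]>y0)&(P[:,1]<y1)&(P[:,2]<.12)
    P=P[ok];C=C[ok];i=np.argsort(P[:,2]);P=P[i];C=C[i]
    r=((x1-P[:,0])*s).astype(int).clip(0,h-1);k=((y1-P[:,1])*s).astype(int).clip(0,w-1)
    img[r,k]=C;H[r,k]=P[:,2];return img,H
E
python3 - <<'E'
from ortho import *
c=dict(np.load("scene0.npz"));W=cloud(c)
x0,x1,y0,y1,s=.3,.75,-.5,.45,500
img,H=ortho(W,c["color"],x0,x1,y0,y1,s)
hh=np.nan_to_num(H,nan=0)
img=cv2.dilate(img,np.ones((2,2)))
cv2.imwrite("pics/o0.png",cv2.resize(img,None,fx=1.6,fy=1.6)[...,::-1])
# segments: pixel-domain in camera image
m=((W[...,2]>.007)&(W[...,2]<.1)&(W[...,0]>.3)&(W[...,0]<.6)&(W[...,1]<.45)&(W[...,1]>-.55)).astype(np.uint8)
n,L,st,_=cv2.connectedComponentsWithStats(m,connectivity=4)
for i in range(1,n):
    if st[i,4]<60: continue
    q=W[L==i]; zt=np.percentile(q[:,2],70)
    top=q[abs(q[:,2]-zt)<.004]
    (a,b,ang)=cv2.minAreaRect(top[:,:2].astype(np.float32))
    print(i,st[i],"zt",zt.round(3),"c",np.round(a,3),"sz",np.round(b,3),"ang",round(ang,1),np.median(c["color"][L==i],0))
E
```

```text
12 [134 140  61  23 743] zt 0.014 c [0.48 0.32] sz [0.058 0.164] ang 80.6 [114.  74.  54.]
13 [ 164  159   57   37 1060] zt 0.039 c [0.479 0.17 ] sz [0.088 0.058] ang 5.7 [115.  75.  54.]
14 [ 175  198   70   32 1103] zt 0.014 c [0.494 0.041] sz [0.054 0.165] ang 82.2 [109.  68.  48.]
16 [ 221  228   59   45 1432] zt 0.039 c [ 0.479 -0.109] sz [0.069 0.052] ang 2.2 [131.5 102.   79. ]
17 [ 218  274   97   73 3413] zt 0.02 c [ 0.484 -0.254] sz [0.185 0.083] ang 4.3 [248. 238. 238.]
```

View pics/o0.png

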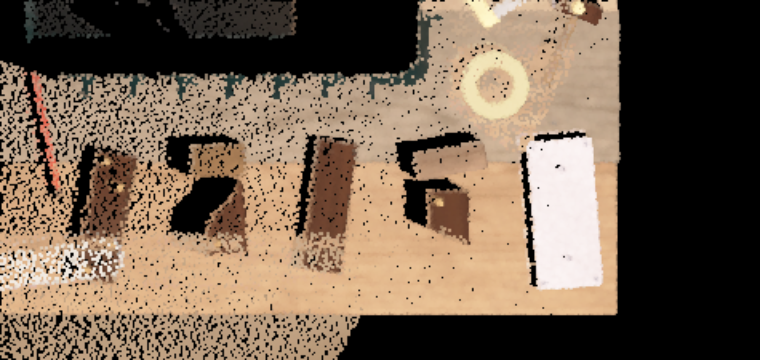

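Emit:
{"method": "move_arm", "body": {
  "plan": [
    {"delta_pos": [0.03,-0.04,-0.02],"turn": [0,0,-0.17]},
    {"delta_pos": [0.06,-0.08,-0.04],"turn": [0,0,-0.34]},
    {"delta_pos": [0.09,-0.12,-0.06],"turn": [0,0,-0.52]},
    {"delta_pos": [0.12,-0.15,-0.06],"turn": [0,0,-0.7]},
    {"delta_pos": [0.15,-0.17,-0.06],"turn": [0,0,-0.87]},
    {"delta_pos": [0.18,-0.17,-0.06],"turn": [0,0,-1.05]},
    {"delta_pos": [0.2,-0.17,-0.06],"turn": [0,0,-1.22]},
    {"delta_pos": [0.2,-0.17,-0.06],"turn": [0,0,-1.4]},
    {"delta_pos": [0.2,-0.17,-0.06],"turn": [0,0,-1.57]},
    {"delta_pos": [0.2,-0.17,-0.06],"turn": [0,0,-1.57]},
    {"delta_pos": [0.2,-0.17,-0.06],"turn": [0,0,-1.57]}
  ]
}}

```text
validation failed for argument at $.pl...
```

```bash
python3 - <<'E'
from h import *
o,c,W=wrist();print(o["position"],o["ee_rot"],o["joint_pos"].round(2),c["fx"])
cv2.imwrite("pics/w1.png",c["color"][...,::-1]);np.savez("w1.npz",W=W,**c)
E
```

```text
[6.24733869e-01 8.22475101e-06 2.41702969e-01] [ 7.07096042e-01  7.07117310e-01 -3.99770365e-04 -3.69198511e-04] [-0.02  0.33 -0.06  1.46  0.02  1.35 -0.09] 303.555433669211
```

View pics/w1.png

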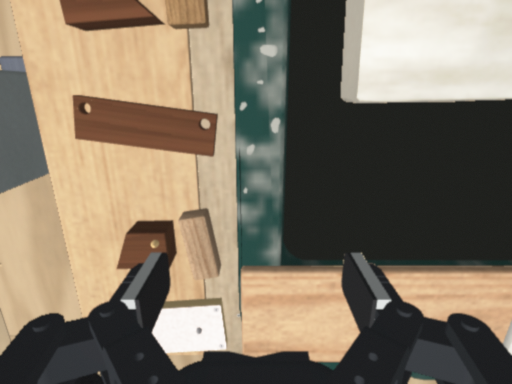

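The move was refused, probably because "fingers" is missing. The picture is still from the start pose: plain cheek at (145,125), its holes at (86,108) and (205,124), toe block at (150,245).

Emit:
{"method": "move_arm", "body": {
  "plan": [
    {"delta_pos": [0.03,-0.04,-0.02],"turn": [0,0,-0.17],"fingers": 0},
    {"delta_pos": [0.06,-0.08,-0.04],"turn": [0,0,-0.34],"fingers": 0},
    {"delta_pos": [0.09,-0.12,-0.06],"turn": [0,0,-0.52],"fingers": 0},
    {"delta_pos": [0.12,-0.15,-0.06],"turn": [0,0,-0.7],"fingers": 0},
    {"delta_pos": [0.15,-0.17,-0.06],"turn": [0,0,-0.87],"fingers": 0},
    {"delta_pos": [0.18,-0.17,-0.06],"turn": [0,0,-1.05],"fingers": 0},
    {"delta_pos": [0.2,-0.17,-0.06],"turn": [0,0,-1.22],"fingers": 0},
    {"delta_pos": [0.2,-0.17,-0.06],"turn": [0,0,-1.4],"fingers": 0},
    {"delta_pos": [0.2,-0.17,-0.06],"turn": [0,0,-1.57],"fingers": 0},
    {"delta_pos": [0.2,-0.17,-0.06],"turn": [0,0,-1.57],"fingers": 0},
    {"delta_pos": [0.2,-0.17,-0.06],"turn": [0,0,-1.57],"fingers": 0}
  ]
}}

```text
clock: 1.58
position: [0.455, 0.1999, 0.3023]
ee_rot: [0.002, 1.0, 0.0, 0.0]
ft_force: [0.5, 0.3, 0.2]
grip_width: 0.996
grasp_force: 0.0
```

```bash
python3 - <<'E'
from h import *
o,c,W=wrist();print(o["position"],o["ee_rot"],o["joint_pos"].round(2),c["fx"])
cv2.imwrite("pics/w2.png",c["color"][...,::-1]);np.savez("w2.npz",W=W,**c)
E
```

```text
[0.45499637 0.19994542 0.30229958] [2.37966756e-03 9.99997168e-01 5.12369861e-06 2.21221891e-05] [-0.19  0.04 -0.33  1.68  0.01  1.42  1.05] 303.555433669211
```

View pics/w2.png

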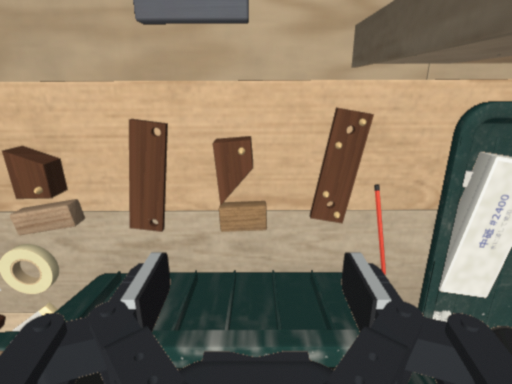

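The view from 0.30 m shows the pegged cheek (340,165) with dowels at (363,122), (339,145), (326,194) and (337,215). The bed dowel is at (241,151), the plain cheek's holes at (157,131) and (155,222), and the toe dowel at (38,190). All the parts head roughly along world +x, so no half turns should be needed.

```bash
cat >> h.py <<'E'
def plane(c,T,px,z):
    px=np.atleast_2d(px).astype(float)
    d=np.c_[(px[:,0]-c["cx"])/c["fx"],(px[:,1]-c["cy"])/c["fy"],np.ones(len(px))]@T[:3,:3].T
    return T[:3,3]+d*((z-T[2,3])/d[:,2])[:,None]
def project(c,T,X):
    p=(np.atleast_2d(X)-T[:3,3])@T[:3,:3]
    return np.c_[p[:,0]/p[:,2]*c["fx"]+c["cx"],p[:,1]/p[:,2]*c["fy"]+c["cy"]]
def blob(g,p,r=6):
    "centroid of bright blob within r of p"
    x,y=np.round(p).astype(int);w=g[y-r:y+r+1,x-r:x+r+1].astype(float)
    b=np.percentile(w,40);w=np.clip(w-b-.4*(w.max()-b),0,None);w[np.hypot(*np.mgrid[-r:r+1,-r:r+1])>r]=0
    v,u=np.mgrid[y-r:y+r+1,x-r:x+r+1]
    return np.array([(w*u).sum(),(w*v).sum()])/w.sum()
def fit2(loc,wld):
    "rigid 2D fit -> origin, yaw, residual"
    loc=np.array(loc);wld=np.array(wld)[:,:2];a=loc-loc.mean(0);b=wld-wld.mean(0)
    th=np.arctan2((a[:,0]*b[:,1]-a[:,1]*b[:,0]).sum(),(a*b).sum())
    R=np.array([[np.cos(th),-np.sin(th)],[np.sin(th),np.cos(th)]])
    o=wld.mean(0)-R@loc.mean(0);return o,th,np.linalg.norm(loc@R.T+o-wld,axis=1)
E
python3 - <<'E'
from h import *
c=dict(np.load("w2.npz"));o=get_obs();T=wristT(o,c);g=c["color"][...,1]
D=[blob(g,p) for p in [(363,122),(339,145),(326,194),(337,215)]]
print("peg",np.round(D,1).tolist(),fit2([(-.069,.012),(-.033,-.012),(.04,-.012),(.069,.012)],plane(c,T,D,.0195)))
D=[blob(g,p) for p in [(157,131),(155,222)]]
print("plain",D,fit2([(-.069,.012),(.069,.012)],plane(c,T,D,.012)))
W=c["W"]; print("heights", [np.nanmedian(W[v-2:v+3,u-2:u+3,2]).round(4) for u,v in [(345,165),(148,180),(230,150),(100,100),(300,200)]])
for n,p in(("bed",(241,151)),("toe",(38,190))):
    b=blob(g,p);print(n,b,plane(c,T,b,.0475))
E
```

```text
peg [[362.6, 121.2], [338.5, 144.5], [325.7, 193.8], [336.7, 214.4]] (array([0.47825821, 0.32028305]), np.float64(-0.17305368619390726), array([0.00059378, 0.0002673 , 0.00030192, 0.00055491]))
plain [array([156.90970464, 131.23375527]), array([154.94639175, 221.18295937])] (array([0.49178025, 0.04431538]), np.float64(-0.1317247704416965), array([0.00088008, 0.00088008]))
heights [np.float64(0.012), np.float64(0.0122), np.float64(0.0398), np.float64(-0.0001), np.float64(0.0002)]
bed [240.73664005 150.19963145] [[0.44571132 0.18158861 0.0475    ]]
toe [ 36.5749922  189.41206735] [[ 0.49753254 -0.09333675  0.0475    ]]
```

Emit:
{"method": "move_arm", "body": {
  "plan": [
    {"delta_pos": [0.0,-0.05,0],"turn": [0,0,0],"fingers": 0},
    {"delta_pos": [0.0,-0.1,0],"turn": [0,0,0],"fingers": 0},
    {"delta_pos": [0.0,-0.15,0],"turn": [0,0,0],"fingers": 0},
    {"delta_pos": [0.0,-0.2,0],"turn": [0,0,0],"fingers": 0},
    {"delta_pos": [0.0,-0.25,0],"turn": [0,0,0],"fingers": 0},
    {"delta_pos": [0.0,-0.3,0],"turn": [0,0,0],"fingers": 0},
    {"delta_pos": [0.0,-0.35,0],"turn": [0,0,0],"fingers": 0},
    {"delta_pos": [0.0,-0.4,0],"turn": [0,0,0],"fingers": 0},
    {"delta_pos": [0.0,-0.4,0],"turn": [0,0,0],"fingers": 0},
    {"delta_pos": [0.0,-0.4,0],"turn": [0,0,0],"fingers": 0},
    {"delta_pos": [0.0,-0.4,0],"turn": [0,0,0],"fingers": 0}
  ]
}}

```text
clock: 3.0
position: [0.455, -0.1987, 0.3024]
ee_rot: [-0.0, 1.0, 0.0, 0.0]
ft_force: [0.5, 0.2, 0.4]
grip_width: 1.002
grasp_force: 0.0
```

```bash
python3 - <<'E'
from h import *
o,c,W=wrist();print(o["position"],o["ee_rot"],o["joint_pos"].round(2))
cv2.imwrite("pics/w3.png",c["color"][...,::-1]);np.savez("w3.npz",W=W,T=wristT(o,c),**c)
E
```

```text
[ 0.45499963 -0.19872458  0.30237255] [-2.83949012e-04  9.99999947e-01  1.21077683e-04  1.04054079e-04] [ 0.21  0.02  0.11  1.7  -0.    1.42  1.89]
```

View pics/w3.png

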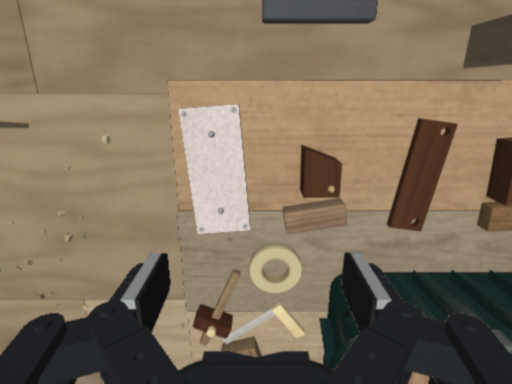

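The board is at (215,170) with pins at (211,134) and (220,211). The toe dowel is at (331,189).

```bash
cat >> h.py <<'E'
def go(x,y,z,yaw,o=None):
    "print tool-frame shift and turn from measured pose to target; yaw=heading of part whose y the jaws close along"
    o=o or get_obs();R0=Ro.from_quat(o["ee_rot"]);R1=Ro.from_euler("z",yaw)*Ro.from_quat([0,1,0,0])
    print("delta",R0.inv().apply(np.array([x,y,z])-o["position"]).round(4),"turn",(R0.inv()*R1).as_rotvec().round(3))
def off(o,th,v): return np.array(o)+np.array([[np.cos(th),-np.sin(th)],[np.sin(th),np.cos(th)]])@np.array(v)
E
python3 - <<'E'
from h import *
c=dict(np.load("w3.npz"));T=c["T"];g=c["color"][...,1]
D=[blob(255-g,p,6) for p in [(211,133),(220,211)]]
for z in (.023,.027):print("board",np.round(D,1).tolist(),fit2([(-.056,0),(.056,0)],plane(c,T,D,z)))
m=((c["color"].min(-1)>185)).astype(np.uint8);m[:, :150]=0;m[:,270:]=0;m[260:]=0
k=max(cv2.findContours(m,0,2)[0],key=cv2.contourArea);print(cv2.minAreaRect(plane(c,T,k[:,0],.018)[:,:2].astype(np.float32)))
b=blob(g,(331,189));print("toe dowel",b,plane(c,T,b,.0475))
m=((c["color"].max(-1)<140)&(abs(c["W"][...,2]-.04)<.004)).astype(np.uint8);m[:,:290]=0;m[:,360:]=0;m[:140]=0;m[215:]=0
k=max(cv2.findContours(m,0,2)[0],key=cv2.contourArea);ap=cv2.approxPolyDP(k,3,True)[:,0];print("toe top",ap.tolist(),plane(c,T,ap,.04)[:,:2].round(4).tolist())
D=[blob(g,p) for p in [(445,131),(414,221)]];print("plain",fit2([(-.069,.012),(.069,.012)],plane(c,T,D,.012)))
go(.478,.3203,.25,-.173)
E
```

```text
board [[211.8, 134.5], [221.0, 210.6]] (array([ 0.48457893, -0.25266213]), np.float64(0.07460926134175987), array([0.00066206, 0.00066206]))
board [[211.8, 134.5], [221.0, 210.6]] (array([ 0.48346429, -0.25213167]), np.float64(0.07460926134176034), array([0.00120085, 0.00120085]))
((0.4845969080924988, -0.2538737654685974), (0.18274334073066711, 0.07876475155353546), 4.472346782684326)
toe dowel [331.1581381  188.66029593] [[ 0.49791016 -0.09667334  0.0475    ]]
toe top [[305, 149], [303, 197], [339, 197], [341, 163]] [[0.4458, -0.1334], [0.5125, -0.1326], [0.5125, -0.0829], [0.4645, -0.0845]]
plain (array([0.49185339, 0.0379341 ]), np.float64(-0.13268665355813275), array([0.00116818, 0.00116818]))
delta [-0.0234  0.5191  0.0525] turn [0.    0.    0.174]
```

Emit:
{"method": "move_arm", "body": {
  "plan": [
    {"delta_pos": [-0.005,0.06,0],"turn": [0,0,0],"fingers": 0},
    {"delta_pos": [-0.01,0.12,0],"turn": [0,0,0.03],"fingers": 0},
    {"delta_pos": [-0.015,0.18,0],"turn": [0,0,0.06],"fingers": 0},
    {"delta_pos": [-0.02,0.24,0],"turn": [0,0,0.09],"fingers": 0},
    {"delta_pos": [-0.023,0.3,0.01],"turn": [0,0,0.12],"fingers": 0},
    {"delta_pos": [-0.023,0.36,0.02],"turn": [0,0,0.15],"fingers": 0},
    {"delta_pos": [-0.023,0.42,0.04],"turn": [0,0,0.174],"fingers": 0},
    {"delta_pos": [-0.023,0.48,0.052],"turn": [0,0,0.174],"fingers": 0},
    {"delta_pos": [-0.023,0.519,0.052],"turn": [0,0,0.174],"fingers": 0},
    {"delta_pos": [-0.023,0.519,0.052],"turn": [0,0,0.174],"fingers": 0},
    {"delta_pos": [-0.023,0.519,0.052],"turn": [0,0,0.174],"fingers": 0}
  ]
}}

```text
clock: 4.42
position: [0.4779, 0.3189, 0.2503]
ee_rot: [0.087, 0.996, -0.0, 0.0]
ft_force: [-0.1, -0.7, 0.8]
grip_width: 0.999
grasp_force: 0.0
```

```bash
python3 - <<'E'
from h import *
o,c,W=wrist();T=wristT(o,c);print(o["position"])
cv2.imwrite("pics/w4.png",c["color"][...,::-1]);g=c["color"][...,1]
loc=np.array([(-.069,.012),(-.033,-.012),(.04,-.012),(.069,.012)])
O,th=np.array([.478,.3203]),-.173
for i in range(3):
    X=np.array([[*off(O,th,l),.0205] for l in loc]);D=[blob(g,p,7) for p in project(c,T,X)]
    O,th,r=fit2(loc,plane(c,T,D,.0205));print(O,th,r.round(4),np.round(D).tolist())
go(*O,.013,th,o)
E
```

```text
[0.47794671 0.31887455 0.25032539]
[0.47806251 0.32132603] -0.17337937321390748 [0.0009 0.0004 0.0005 0.0008] [[268.0, 103.0], [247.0, 134.0], [248.0, 192.0], [266.0, 213.0]]
[0.47806325 0.32132712] -0.17339783794682176 [0.0009 0.0004 0.0005 0.0008] [[268.0, 103.0], [247.0, 134.0], [248.0, 192.0], [266.0, 213.0]]
[0.47806325 0.32132712] -0.17339783794682176 [0.0009 0.0004 0.0005 0.0008] [[268.0, 103.0], [247.0, 134.0], [248.0, 192.0], [266.0, 213.0]]
delta [0.0004 0.0025 0.2373] turn [-0.     0.    -0.001]
```

View pics/w4.png

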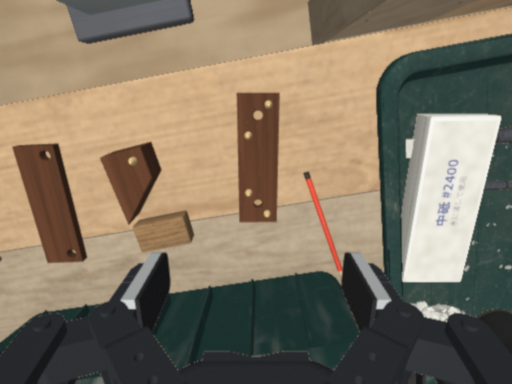

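The view from above shows the pegged cheek with dowels at (268,103), (247,134), (248,192) and (266,213). Now I'll descend and grip it.

Emit:
{"method": "move_arm", "body": {
  "plan": [
    {"delta_pos": [0.0,0.0025,0.05],"turn": [0,0,0],"fingers": 0},
    {"delta_pos": [0.0,0.0025,0.1],"turn": [0,0,0],"fingers": 0},
    {"delta_pos": [0.0,0.0025,0.15],"turn": [0,0,0],"fingers": 0},
    {"delta_pos": [0.0,0.0025,0.19],"turn": [0,0,0],"fingers": 0},
    {"delta_pos": [0.0,0.0025,0.22],"turn": [0,0,0],"fingers": 0},
    {"delta_pos": [0.0,0.0025,0.235],"turn": [0,0,0],"fingers": 0},
    {"delta_pos": [0.0,0.0025,0.2375],"turn": [0,0,0],"fingers": 0},
    {"delta_pos": [0.0,0.0025,0.2375],"turn": [0,0,0],"fingers": 0.2},
    {"delta_pos": [0.0,0.0025,0.2375],"turn": [0,0,0],"fingers": 0.4},
    {"delta_pos": [0.0,0.0025,0.2375],"turn": [0,0,0],"fingers": 0.8},
    {"delta_pos": [0.0,0.0025,0.2375],"turn": [0,0,0],"fingers": 0.8},
    {"delta_pos": [0.0,0.0025,0.2375],"turn": [0,0,0],"fingers": 0.8}
  ],
  "force": 50
}}

```text
clock: 5.98
position: [0.4793, 0.322, 0.0144]
ee_rot: [0.087, 0.996, 0.001, 0.001]
ft_force: [-1.3, -1.5, 6.3]
grip_width: 0.565
grasp_force: 51.4
```

```bash
python3 - <<'E'
from h import *
o=get_obs();print(o["position"],o["ee_rot"],o["grip_width"],o["grasp_force"],o["ft_force"])
E
```

```text
[0.47933172 0.32199819 0.01439847] [8.73059687e-02 9.96180916e-01 5.99952318e-04 9.43196745e-04] 0.5645058780238924 51.35388135910034 [-1.27602852 -1.51400216  6.2506061 ]
```

```bash
python3 - <<'E'
from h import *
go(.484,-.253,.15,.0765)
E
```

```text
delta [-0.1049 -0.5652 -0.1362] turn [ 0.001  0.002 -0.251]
```

Emit:
{"method": "move_arm", "body": {
  "plan": [
    {"delta_pos": [0.0,0.0,-0.03],"turn": [0,0,0],"fingers": 0.8},
    {"delta_pos": [0.0,0.0,-0.08],"turn": [0,0,0],"fingers": 0.8},
    {"delta_pos": [-0.01,-0.04,-0.12],"turn": [0,0,0],"fingers": 0.8},
    {"delta_pos": [-0.02,-0.09,-0.136],"turn": [0,0,-0.03],"fingers": 0.8},
    {"delta_pos": [-0.03,-0.14,-0.136],"turn": [0,0,-0.06],"fingers": 0.8},
    {"delta_pos": [-0.04,-0.19,-0.136],"turn": [0,0,-0.09],"fingers": 0.8},
    {"delta_pos": [-0.05,-0.245,-0.136],"turn": [0,0,-0.12],"fingers": 0.8},
    {"delta_pos": [-0.06,-0.3,-0.136],"turn": [0,0,-0.15],"fingers": 0.8},
    {"delta_pos": [-0.07,-0.355,-0.136],"turn": [0,0,-0.18],"fingers": 0.8},
    {"delta_pos": [-0.08,-0.41,-0.136],"turn": [0,0,-0.21],"fingers": 0.8},
    {"delta_pos": [-0.09,-0.465,-0.136],"turn": [0,0,-0.23],"fingers": 0.8},
    {"delta_pos": [-0.1,-0.52,-0.136],"turn": [0,0,-0.251],"fingers": 0.8}
  ]
}}

```text
clock: 7.48
position: [0.4866, -0.2098, 0.1497]
ee_rot: [-0.039, 0.999, -0.0, 0.001]
ft_force: [0.1, -0.9, -0.8]
grip_width: 0.564
grasp_force: 52.3
```

Emit:
{"method": "move_arm", "body": {
  "plan": [
    {"delta_pos": [0.005,-0.045,0],"turn": [0,0,0],"fingers": 0.8},
    {"delta_pos": [0.005,-0.045,0],"turn": [0,0,0],"fingers": 0.8},
    {"delta_pos": [0.005,-0.045,0],"turn": [0,0,0],"fingers": 0.8},
    {"delta_pos": [0.005,-0.045,0],"turn": [0,0,0],"fingers": 0.8},
    {"delta_pos": [0.005,-0.045,0],"turn": [0,0,0],"fingers": 0.8}
  ]
}}

```text
clock: 8.1
position: [0.4853, -0.2523, 0.149]
ee_rot: [-0.039, 0.999, 0.0, 0.0]
ft_force: [-0.6, -0.8, -0.7]
grip_width: 0.565
grasp_force: 52.3
```

```bash
python3 - <<'E'
from h import *
o,c,W=wrist();T=wristT(o,c);print(o["position"],o["grip_width"],o["grasp_force"])
cv2.imwrite("pics/w5.png",c["color"][...,::-1]);np.savez("w5.npz",W=W,T=T,**c)
go(.4843,-.253,.15,.0765)
E
```

```text
[ 0.48532523 -0.25225368  0.14896424] 0.5653015533048451 52.29033887386322
delta [ 0.001  -0.0005 -0.001 ] turn [0.    0.    0.001]
```

View pics/w5.png

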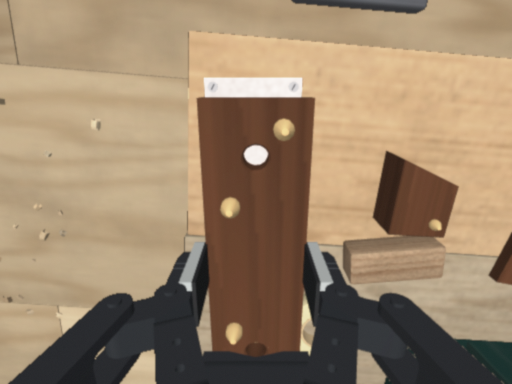

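The held cheek shows dowels at (284,129), (230,207) and (234,332). The board's near edge is visible at (205..302, 78).

```bash
python3 - <<'E'
from h import *
c=dict(np.load("w5.npz"));T=c["T"];g=c["color"][...,1];zt=T[2,3]
o=get_obs();t=o["position"]
D=[blob(g,p,11) for p in [(284,129),(230,207),(234,332)]];print(np.round(D,1).tolist())
for zd in (.0175,.0195):
  X=plane(c,T,D,t[2]-.0144+zd)
  O,th,r=fit2([(-.069,.012),(-.033,-.012),(.04,-.012)],X);print("cheek",O,th,r.round(4))
B=np.array([.4846,-.2533]);bt=.0765
print("pred board near corners",project(c,T,[[*off(B,bt,v),.018] for v in [(-.092,-.04),(-.092,.04)]]).round(1).tolist())
m=(c["color"].min(-1)>190).astype(np.uint8);m[:60]=0;m[95:]=0;k=max(cv2.findContours(m,0,2)[0],key=cv2.contourArea)
ap=cv2.boxPoints(cv2.minAreaRect(k[:,0]));print(ap.round(1).tolist(),plane(c,T,ap,.018).round(4).tolist())
h=plane(c,T,[blob(g,(256,155),11)],t[2]-.0144+.012);print("hole",h, "expected",off(O,th,(-.056,0)))
E
```

```text
[[283.7, 127.0], [228.6, 207.0], [232.8, 333.2]]
cheek [ 0.48447588 -0.2518445 ] 0.0779451026691475 [0.0004 0.0002 0.0006]
cheek [ 0.48348595 -0.25185573] 0.07794510266914734 [0.0012 0.0004 0.0015]
pred board near corners [[204.1, 77.4], [303.0, 77.4]]
[[204.0, 77.0], [301.0, 77.0], [301.0, 94.0], [204.0, 94.0]] [[0.3957, -0.3003, 0.018], [0.3896, -0.2221, 0.018], [0.4026, -0.2205, 0.018], [0.4088, -0.3, 0.018]]
hole [[ 0.42882121 -0.2560306   0.14658598]] expected [ 0.42765598 -0.25621624]
```

Emit:
{"method": "move_arm", "body": {
  "plan": [
    {"delta_pos": [0,-0.0015,0.04],"turn": [0,0,0],"fingers": 0.8},
    {"delta_pos": [0,-0.0015,0.075],"turn": [0,0,0],"fingers": 0.8},
    {"delta_pos": [0,-0.0015,0.095],"turn": [0,0,0],"fingers": 0.8},
    {"delta_pos": [0,-0.0015,0.104],"turn": [0,0,0],"fingers": 0.8},
    {"delta_pos": [0,-0.0015,0.106],"turn": [0,0,0],"fingers": 0.8},
    {"delta_pos": [0,-0.0015,0.108],"turn": [0,0,0],"fingers": 0.8},
    {"delta_pos": [0,-0.0015,0.11],"turn": [0,0,0],"fingers": 0.8},
    {"delta_pos": [0,-0.0015,0.112],"turn": [0,0,0],"fingers": 0.8},
    {"delta_pos": [0,-0.0015,0.112],"turn": [0,0,0],"fingers": 0.8}
  ]
}}

```text
clock: 9.28
position: [0.4851, -0.2548, 0.0368]
ee_rot: [-0.038, 0.999, 0.0, 0.0]
ft_force: [-0.4, 0.5, -0.1]
grip_width: 0.566
grasp_force: 52.3
```

```bash
python3 - <<'E'
from h import *
o=get_obs();print(o["position"],o["ee_rot"],o["ft_force"],o["torque"],o["grip_width"])
E
```

```text
[ 0.48511118 -0.25478135  0.03679837] [-3.80534243e-02  9.99275706e-01  7.28343337e-06  1.64735421e-05] [-0.38016035  0.51293627 -0.08668744] [-0.03033603 -0.03459604  0.06575761] 0.5656460890104862
```

No contact force with the holes already 4.5 mm onto the pins. I'll continue down.

Emit:
{"method": "move_arm", "body": {
  "plan": [
    {"delta_pos": [0,0,0.0015],"turn": [0,0,0],"fingers": 0.8},
    {"delta_pos": [0,0,0.003],"turn": [0,0,0],"fingers": 0.8},
    {"delta_pos": [0,0,0.0045],"turn": [0,0,0],"fingers": 0.8},
    {"delta_pos": [0,0,0.0055],"turn": [0,0,0],"fingers": 0.8},
    {"delta_pos": [0,0,0.0055],"turn": [0,0,0],"fingers": 0.8}
  ]
}}

```text
clock: 9.9
position: [0.485, -0.2548, 0.0323]
ee_rot: [-0.038, 0.999, 0.0, -0.0]
ft_force: [-7.8, 2.9, 15.1]
grip_width: 0.562
grasp_force: 53.9
```

Emit:
{"method": "move_arm", "body": {
  "plan": [
    {"delta_pos": [0,0,0.003],"turn": [0,0,0],"fingers": 0.3},
    {"delta_pos": [0,0,0.003],"turn": [0,0,0],"fingers": 0},
    {"delta_pos": [0,0,0.003],"turn": [0,0,0],"fingers": 0},
    {"delta_pos": [0,0,-0.02],"turn": [0,0,0],"fingers": 0},
    {"delta_pos": [0,0,-0.07],"turn": [0,0,0],"fingers": 0},
    {"delta_pos": [0,0,-0.12],"turn": [0,0,0],"fingers": 0},
    {"delta_pos": [0,0,-0.17],"turn": [0,0,0],"fingers": 0},
    {"delta_pos": [0,0,-0.217],"turn": [0,0,0],"fingers": 0},
    {"delta_pos": [0,0,-0.217],"turn": [0,0,0],"fingers": 0},
    {"delta_pos": [0,0,-0.217],"turn": [0,0,0],"fingers": 0}
  ]
}}

```text
clock: 11.15
position: [0.4849, -0.2546, 0.2476]
ee_rot: [-0.038, 0.999, 0.0, -0.0]
ft_force: [-0.9, 0.7, -0.4]
grip_width: 0.998
grasp_force: 0.0
```

```bash
cat > cheek.py <<'E'
from h import *
o,c,W=wrist();T=wristT(o,c);print(o["position"])
g=c["color"][...,1];np.savez("w6.npz",W=W,T=T,**c)
loc=np.array([(-.069,.012),(-.033,-.012),(.04,-.012),(.069,.012)])
O,th=np.array([.4848,-.2535]),.0765
for i in range(3):
    X=np.array([[*off(O,th,l),.0380] for l in loc]);D=[blob(g,p,8) for p in project(c,T,X)]
    O,th,r=fit2(loc,plane(c,T,D,.0380))
print("cheek",O,th,r.round(4),np.round(D).tolist())
uv=[project(c,T,[[*off(O,th,(x,y)),.03]])[0].round().astype(int) for x,y in [(-.075,0),(.075,-.01),(0,20e-3),(0,-20e-3)]]
print("top z",[np.nanmedian(W[v-1:v+2,u-1:u+2,2]).round(4) for u,v in uv])
E
python3 cheek.py; python3 -c "
from h import *
go(.477,.17,.25,-.1)"
```

```text
[ 0.48491626 -0.25463753  0.24763356]
cheek [ 0.48403818 -0.25446998] 0.0769644901439013 [0.0008 0.0003 0.0005 0.0006] [[266.0, 103.0], [244.0, 136.0], [245.0, 197.0], [265.0, 219.0]]
top z [np.float64(0.0296), np.float64(0.0306), np.float64(0.03), np.float64(0.0301)]
delta [-0.0247  0.4239 -0.0026] turn [ 0.001 -0.002  0.176]
```

Emit:
{"method": "move_arm", "body": {
  "plan": [
    {"delta_pos": [0,0.06,0],"turn": [0,0,0],"fingers": 0},
    {"delta_pos": [0,0.12,0],"turn": [0,0,0.02],"fingers": 0},
    {"delta_pos": [-0.01,0.18,0],"turn": [0,0,0.04],"fingers": 0},
    {"delta_pos": [-0.015,0.24,0],"turn": [0,0,0.06],"fingers": 0},
    {"delta_pos": [-0.02,0.3,0],"turn": [0,0,0.08],"fingers": 0},
    {"delta_pos": [-0.025,0.36,0],"turn": [0,0,0.08],"fingers": 0},
    {"delta_pos": [-0.025,0.424,0],"turn": [0,0,0.08],"fingers": 0},
    {"delta_pos": [-0.025,0.424,0],"turn": [0,0,0.08],"fingers": 0},
    {"delta_pos": [-0.025,0.424,0],"turn": [0,0,0.08],"fingers": 0}
  ]
}}

```text
clock: 12.32
position: [0.4774, 0.1695, 0.247]
ee_rot: [0.002, 1.0, -0.0, -0.001]
ft_force: [0.2, -1.2, -0.1]
grip_width: 0.999
grasp_force: 0.0
```

```bash
cat > block.py <<'E'
from h import *
import sys
from scipy.optimize import least_squares
def meas(name,O,th):
    poly,dow=dict(bed=([(-.044,-.025),(.044,-.025),(-.006,.025),(-.044,.025)],(-.031,.012)),
              toe=([(-.034,-.025),(.034,-.025),(.034,.025),(-.014,.025)],(.021,.012)))[name]
    o,c,W=wrist();T=wristT(o,c);np.savez(name+"w.npz",W=W,T=T,**c);g=c["color"][...,1]
    d=np.hypot(W[...,0]-O[0],W[...,1]-O[1])
    m=((abs(W[...,2]-.04)<.0025)&(d<.07)&(c["color"].max(-1)<200)).astype(np.uint8)
    m=cv2.morphologyEx(m,cv2.MORPH_CLOSE,np.ones((7,7)))
    k=max(cv2.findContours(m,0,2)[0],key=cv2.contourArea)
    q=plane(c,T,k[:,0],.04)[:,:2].astype(np.float32)
    P=np.array(poly)
    def res(p):
        R=np.array([[np.cos(p[2]),-np.sin(p[2])],[np.sin(p[2]),np.cos(p[2])]])
        w=(P@R.T+p[:2]).astype(np.float32).reshape(-1,1,2)*1000
        return [cv2.pointPolygonTest(w,(float(a*1000),float(b*1000)),True)-.5 for a,b in q]
    s=least_squares(res,[*O,th],x_scale=[.01,.01,.1],diff_step=1e-4,loss="soft_l1")
    O=s.x[:2];th=s.x[2]
    b=blob(g,project(c,T,[[*off(O,th,dow),.0475]])[0],8)
    print("outline",O,th,"rms mm",np.sqrt(np.mean(np.square(res(s.x)))).round(2),"area px",m.sum())
    X=plane(c,T,b,.0465)[0,:2];print("dowel px",b.round(1),X,"pred",off(O,th,dow))
    O2=O+(X-off(O,th,dow))*.5
    return o,O2,th
E
python3 - <<'E'
from block import *
o,O,th=meas("bed",(.477,.17),0)
print("use",O,th,o["position"]);go(*off(O,th,(-.018,0)),.017,th,o)
E
```

```text
outline [0.47900775 0.17215494] 0.0749318797032582 rms mm 0.47 area px 2396
dowel px [265.8 140. ] [0.44592596 0.1812754 ] pred [0.4471964  0.18180055]
use [0.47837253 0.17189236] 0.0749318797032582 [0.47738047 0.16950346 0.24703236]
delta [0.0165 0.0012 0.2301] turn [-0.001 -0.002 -0.078]
```

Emit:
{"method": "move_arm", "body": {
  "plan": [
    {"delta_pos": [0.0165,0.001,0.04],"turn": [0,0,-0.078],"fingers": 0},
    {"delta_pos": [0.0165,0.001,0.09],"turn": [0,0,-0.078],"fingers": 0},
    {"delta_pos": [0.0165,0.001,0.14],"turn": [0,0,-0.078],"fingers": 0},
    {"delta_pos": [0.0165,0.001,0.185],"turn": [0,0,-0.078],"fingers": 0},
    {"delta_pos": [0.0165,0.001,0.215],"turn": [0,0,-0.078],"fingers": 0},
    {"delta_pos": [0.0165,0.001,0.23],"turn": [0,0,-0.078],"fingers": 0},
    {"delta_pos": [0.0165,0.001,0.23],"turn": [0,0,-0.078],"fingers": 0},
    {"delta_pos": [0.0165,0.001,0.23],"turn": [0,0,-0.078],"fingers": 0.2},
    {"delta_pos": [0.0165,0.001,0.23],"turn": [0,0,-0.078],"fingers": 0.4},
    {"delta_pos": [0.0165,0.001,0.23],"turn": [0,0,-0.078],"fingers": 0.8},
    {"delta_pos": [0.0165,0.001,0.23],"turn": [0,0,-0.078],"fingers": 0.8},
    {"delta_pos": [0.0165,0.001,0.23],"turn": [0,0,-0.078],"fingers": 0.8}
  ]
}}

```text
clock: 13.88
position: [0.4623, 0.1713, 0.0196]
ee_rot: [-0.037, 0.999, 0.0, 0.001]
ft_force: [-0.9, 0.0, 6.7]
grip_width: 0.577
grasp_force: 52.4
```

```bash
python3 - <<'E'
from h import *
o=get_obs();print(o["position"],o["ee_rot"])
# bed target: grip point; keep the yaw so that part heading = .077
t=off((.4840,-.2545),.077,(-.038-.018,0));print(t);go(*t,.16,.077,o)
E
```

```text
[0.46226341 0.17127657 0.01961103] [-3.70065244e-02  9.99314342e-01  2.23725948e-04  1.14544539e-03]
[ 0.42816593 -0.25880774]
delta [ 0.0655 -0.4263 -0.1407] turn [ 0.     0.002 -0.003]
```

Emit:
{"method": "move_arm", "body": {
  "plan": [
    {"delta_pos": [0,0,-0.03],"turn": [0,0,0],"fingers": 0.8},
    {"delta_pos": [0.0,0,-0.08],"turn": [0,0,0],"fingers": 0.8},
    {"delta_pos": [0.0,-0.04,-0.12],"turn": [0,0,0],"fingers": 0.8},
    {"delta_pos": [0.01,-0.095,-0.14],"turn": [0,0,0],"fingers": 0.8},
    {"delta_pos": [0.02,-0.15,-0.14],"turn": [0,0,0],"fingers": 0.8},
    {"delta_pos": [0.03,-0.205,-0.14],"turn": [0,0,0],"fingers": 0.8},
    {"delta_pos": [0.04,-0.26,-0.14],"turn": [0,0,0],"fingers": 0.8},
    {"delta_pos": [0.05,-0.315,-0.14],"turn": [0,0,0],"fingers": 0.8},
    {"delta_pos": [0.06,-0.37,-0.14],"turn": [0,0,0],"fingers": 0.8},
    {"delta_pos": [0.065,-0.41,-0.14],"turn": [0,0,-0.003],"fingers": 0.8},
    {"delta_pos": [0.065,-0.426,-0.14],"turn": [0,0,-0.003],"fingers": 0.8},
    {"delta_pos": [0.065,-0.426,-0.14],"turn": [0,0,-0.003],"fingers": 0.8}
  ]
}}

```text
clock: 15.38
position: [0.4282, -0.2587, 0.1585]
ee_rot: [-0.038, 0.999, 0.0, 0.0]
ft_force: [0.5, 0.6, -0.5]
grip_width: 0.575
grasp_force: 52.1
```

```bash
python3 - <<'E'
from h import *
o,c,W=wrist();T=wristT(o,c);print(o["position"],o["ee_rot"],o["joint_pos"].round(2))
cv2.imwrite("pics/w7.png",c["color"][...,::-1]);np.savez("w7.npz",W=W,T=T,**c)
E
```

```text
[ 0.42820498 -0.25873796  0.15845123] [-3.81059769e-02  9.99273685e-01  1.06379206e-04  1.57515442e-04] [ 0.45  0.13  0.01  1.89 -0.    1.12  2.1 ]
```

View pics/w7.png

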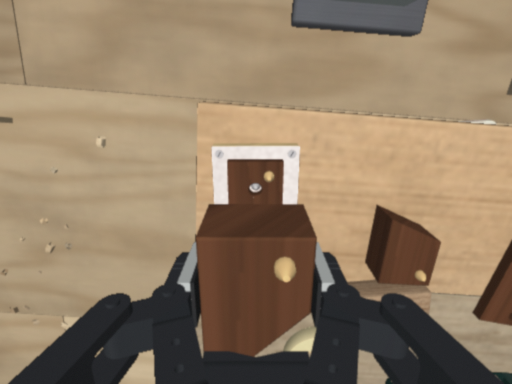

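The held bed block's dowel is at (285,268) and its square top edge lies near row 235. The seated cheek shows behind it with its dowel at (268,176).

```bash
python3 - <<'E'
from h import *
c=dict(np.load("w7.npz"));T=c["T"];col=c["color"].astype(float);g=col[...,1];t=get_obs()["position"]
zb=t[2]-.0196
b=blob(g,(285,268),13);d=plane(c,T,b,zb+.0455)[0,:2]
W=c["W"]
for u in (215,256,300):
    k=[(v,W[v,u,2].round(4)) for v in range(196,244,4)];print(u,k)
m=((abs(W[...,2]-zb-.04)<.003)).astype(np.uint8);m[:,:196]=0;m[:,320:]=0
rows=[np.where(m[:,u])[0].min() for u in (210,230,256,280,305)];print("edge rows",rows)
e=plane(c,T,[(u,r-.5) for u,r in zip((210,230,256,280,305),rows)],zb+.04)[:,:2]
cols=[(np.where(m[v])[0].min(),np.where(m[v])[0].max()) for v in (240,245,250)];print("side cols",cols)
th=.077;print("d",d,"origin from dowel",off(d,th,(.031,-.012)));em=e.mean(0)
print("origin x from edge",off(em,th,(.044,0)),"edge yaw",np.arctan2(-(e[-1]-e[0])[0],(e[-1]-e[0])[1]))
lr=plane(c,T,[(cols[1][0]-.5,245),(cols[1][1]+.5,245)],zb+.04)[:,:2];print("sides",lr,lr.mean(0))
b2=blob(g,(268,176),7);print("cheek dowel",plane(c,T,b2,.0375)[0,:2],"pred",off((.4840,-.2545),.077,(-.069,.012)))
print("target",off((.4840,-.2545),.077,(-.038,0)),t)
E
```

```text
215 [(196, np.float64(0.0169)), (200, np.float64(0.0182)), (204, np.float64(0.1396)), (208, np.float64(0.1467)), (212, np.float64(0.1516)), (216, np.float64(0.1562)), (220, np.float64(0.1599)), (224, np.float64(0.1653)), (228, np.float64(0.1691)), (232, np.float64(0.1735)), (236, np.float64(0.1776)), (240, np.float64(0.1784))]
256 [(196, np.float64(0.0298)), (200, np.float64(0.0309)), (204, np.float64(0.1406)), (208, np.float64(0.1455)), (212, np.float64(0.1512)), (216, np.float64(0.1565)), (220, np.float64(0.1608)), (224, np.float64(0.1652)), (228, np.float64(0.1697)), (232, np.float64(0.1737)), (236, np.float64(0.1762)), (240, np.float64(0.1786))]
300 [(196, np.float64(-0.0001)), (200, np.float64(0.0008)), (204, np.float64(0.1406)), (208, np.float64(0.1456)), (212, np.float64(0.1518)), (216, np.float64(0.1567)), (220, np.float64(0.1613)), (224, np.float64(0.1647)), (228, np.float64(0.1683)), (232, np.float64(0.1733)), (236, np.float64(0.1781)), (240, np.float64(0.1781))]
edge rows [np.int64(234), np.int64(236), np.int64(236), np.int64(235), np.int64(235)]
side cols [(np.int64(196), np.int64(316)), (np.int64(196), np.int64(315)), (np.int64(196), np.int64(315))]
d [ 0.41179008 -0.2474892 ] origin from dowel [ 0.44362131 -0.257069  ]
origin x from edge [ 0.44372731 -0.25656417] edge yaw 0.06397711479274959
sides [[ 0.40644698 -0.28451941]
 [ 0.40271119 -0.2352362 ]] [ 0.40457909 -0.2598778 ]
cheek dowel [ 0.414187   -0.24790086] pred [ 0.41428136 -0.24784331]
target [ 0.4461126  -0.25742311] [ 0.42842986 -0.25757384  0.15836024]
```

Emit:
{"method": "move_arm", "body": {
  "plan": [
    {"delta_pos": [-0.0024,-0.0006,0.03],"turn": [0,0,0],"fingers": 0.8},
    {"delta_pos": [-0.0024,-0.0006,0.065],"turn": [0,0,0],"fingers": 0.8},
    {"delta_pos": [-0.0024,-0.0006,0.088],"turn": [0,0,0],"fingers": 0.8},
    {"delta_pos": [-0.0024,-0.0006,0.097],"turn": [0,0,0],"fingers": 0.8},
    {"delta_pos": [-0.0024,-0.0006,0.099],"turn": [0,0,0],"fingers": 0.8},
    {"delta_pos": [-0.0024,-0.0006,0.101],"turn": [0,0,0],"fingers": 0.8},
    {"delta_pos": [-0.0024,-0.0006,0.103],"turn": [0,0,0],"fingers": 0.8},
    {"delta_pos": [-0.0024,-0.0006,0.105],"turn": [0,0,0],"fingers": 0.8},
    {"delta_pos": [-0.0024,-0.0006,0.105],"turn": [0,0,0],"fingers": 0.8}
  ]
}}

```text
clock: 16.55
position: [0.4305, -0.259, 0.0533]
ee_rot: [-0.039, 0.999, 0.0, 0.0]
ft_force: [-1.0, -0.3, -0.8]
grip_width: 0.583
grasp_force: 52.1
```

Emit:
{"method": "move_arm", "body": {
  "plan": [
    {"delta_pos": [0,0,0.0015],"turn": [0,0,0],"fingers": 0.8},
    {"delta_pos": [0,0,0.003],"turn": [0,0,0],"fingers": 0.8},
    {"delta_pos": [0,0,0.0045],"turn": [0,0,0],"fingers": 0.8},
    {"delta_pos": [0,0,0.005],"turn": [0,0,0],"fingers": 0.8},
    {"delta_pos": [0,0,0.005],"turn": [0,0,0],"fingers": 0.8}
  ]
}}

```text
clock: 17.18
position: [0.4305, -0.2591, 0.0496]
ee_rot: [-0.039, 0.999, 0.0, 0.0]
ft_force: [-8.1, 4.0, 18.4]
grip_width: 0.578
grasp_force: 54.4
```

Emit:
{"method": "move_arm", "body": {
  "plan": [
    {"delta_pos": [0,0,0.003],"turn": [0,0,0],"fingers": 0.3},
    {"delta_pos": [0,0,0.003],"turn": [0,0,0],"fingers": 0},
    {"delta_pos": [0,0,0.003],"turn": [0,0,0],"fingers": 0},
    {"delta_pos": [0,0,-0.03],"turn": [0,0,0],"fingers": 0},
    {"delta_pos": [0,0,-0.08],"turn": [0,0,0],"fingers": 0},
    {"delta_pos": [-0.01,0.02,-0.13],"turn": [0,0,0],"fingers": 0},
    {"delta_pos": [-0.03,0.06,-0.17],"turn": [0,0,0.03],"fingers": 0},
    {"delta_pos": [-0.05,0.1,-0.2],"turn": [0,0,0.077],"fingers": 0},
    {"delta_pos": [-0.06,0.147,-0.2],"turn": [0,0,0.077],"fingers": 0},
    {"delta_pos": [-0.06,0.147,-0.2],"turn": [0,0,0.077],"fingers": 0},
    {"delta_pos": [-0.06,0.147,-0.2],"turn": [0,0,0.077],"fingers": 0}
  ]
}}

```text
clock: 18.55
position: [0.4787, -0.1086, 0.2481]
ee_rot: [0.0, 1.0, -0.0, -0.0]
ft_force: [-0.8, 0.0, -0.6]
grip_width: 0.997
grasp_force: 0.0
```

```bash
python3 - <<'E'
from block import *
o,O,th=meas("toe",(.479,-.108),0)
print("use",O,th,o["position"]);go(*off(O,th,(.005,0)),.017,th,o)
c=np.load("toew.npz");cv2.imwrite("pics/w8.png",c["color"][...,::-1])
E
```

```text
outline [ 0.47906252 -0.10778049] 7.492249782983448e-05 rms mm 0.54 area px 2123
dowel px [266.1 183.9] [ 0.49816332 -0.0959538 ] pred [ 0.50006162 -0.09577891]
use [ 0.47811337 -0.10786793] 7.492249782983448e-05 [ 0.47874273 -0.10856993  0.24808855]
delta [-0.0045  0.0008  0.2311] turn [-0. -0. -0.]
```

View pics/w8.png

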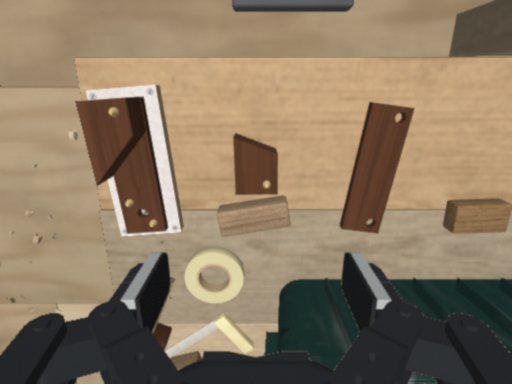

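The bed block sits correctly on the board at (110,140). The toe block is at (256,165) and clear to grip.

Emit:
{"method": "move_arm", "body": {
  "plan": [
    {"delta_pos": [-0.0045,0.001,0.04],"turn": [0,0,0],"fingers": 0},
    {"delta_pos": [-0.0045,0.001,0.09],"turn": [0,0,0],"fingers": 0},
    {"delta_pos": [-0.0045,0.001,0.14],"turn": [0,0,0],"fingers": 0},
    {"delta_pos": [-0.0045,0.001,0.185],"turn": [0,0,0],"fingers": 0},
    {"delta_pos": [-0.0045,0.001,0.215],"turn": [0,0,0],"fingers": 0},
    {"delta_pos": [-0.0045,0.001,0.231],"turn": [0,0,0],"fingers": 0},
    {"delta_pos": [-0.0045,0.001,0.231],"turn": [0,0,0],"fingers": 0},
    {"delta_pos": [-0.0045,0.001,0.231],"turn": [0,0,0],"fingers": 0.2},
    {"delta_pos": [-0.0045,0.001,0.231],"turn": [0,0,0],"fingers": 0.4},
    {"delta_pos": [-0.0045,0.001,0.231],"turn": [0,0,0],"fingers": 0.8},
    {"delta_pos": [-0.0045,0.001,0.231],"turn": [0,0,0],"fingers": 0.8},
    {"delta_pos": [-0.0045,0.001,0.231],"turn": [0,0,0],"fingers": 0.8}
  ]
}}

```text
clock: 20.1
position: [0.4845, -0.1071, 0.0186]
ee_rot: [-0.0, 1.0, -0.0, 0.001]
ft_force: [-0.8, -0.8, 5.7]
grip_width: 0.579
grasp_force: 52.4
```

```bash
python3 - <<'E'
from h import *
o=get_obs();print(o["position"],o["ee_rot"])
t=off((.4840,-.2545),.077,(.048+.005,0));print(t);go(*t,.18,.077,o)
E
```

```text
[ 0.48447261 -0.10709686  0.01862229] [-6.56878149e-05  9.99999304e-01 -2.35794715e-04  1.15431754e-03]
[ 0.53684296 -0.25042303]
delta [-0.0527 -0.1434 -0.1612] turn [-0.001  0.002 -0.077]
```

Emit:
{"method": "move_arm", "body": {
  "plan": [
    {"delta_pos": [0,0,-0.03],"turn": [0,0,0],"fingers": 0.8},
    {"delta_pos": [0,0,-0.08],"turn": [0,0,0],"fingers": 0.8},
    {"delta_pos": [-0.01,-0.03,-0.13],"turn": [0,0,-0.02],"fingers": 0.8},
    {"delta_pos": [-0.03,-0.08,-0.16],"turn": [0,0,-0.05],"fingers": 0.8},
    {"delta_pos": [-0.045,-0.12,-0.16],"turn": [0,0,-0.077],"fingers": 0.8},
    {"delta_pos": [-0.053,-0.143,-0.16],"turn": [0,0,-0.077],"fingers": 0.8},
    {"delta_pos": [-0.053,-0.143,-0.16],"turn": [0,0,-0.077],"fingers": 0.8},
    {"delta_pos": [-0.053,-0.143,-0.16],"turn": [0,0,-0.077],"fingers": 0.8}
  ]
}}

```text
clock: 21.1
position: [0.5365, -0.2489, 0.1774]
ee_rot: [-0.039, 0.999, 0.0, 0.0]
ft_force: [1.3, -0.1, -1.4]
grip_width: 0.579
grasp_force: 52.0
```

```bash
python3 - <<'E'
from h import *
o,c,W=wrist();T=wristT(o,c);print(o["position"],o["ee_rot"])
cv2.imwrite("pics/w9.png",c["color"][...,::-1]);np.savez("w9.npz",W=W,T=T,tp=o["position"],**c)
E
```

```text
[ 0.53646997 -0.24886203  0.17744728] [-3.89957308e-02  9.99239335e-01  2.87020178e-04  4.99479405e-05]
```

View pics/w9.png

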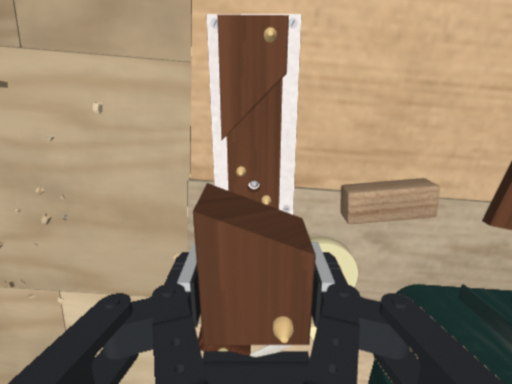

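The held toe block's dowel is at (283,328). The target dowels show at (241,171) and (266,200), and the pin at (253,185).

```bash
python3 - <<'E'
from h import *
from scipy.optimize import least_squares
c=dict(np.load("w9.npz"));T=c["T"];g=c["color"][...,1].astype(float);t=c["tp"];W=c["W"]
zb=t[2]-.0186;th=.077
b=blob(g,(283,328),13);d=plane(c,T,b,zb+.0455)[0,:2];print(b,"origin from dowel",off(d,th,(-.021,-.012)))
m=(abs(W[...,2]-zb-.04)<.003).astype(np.uint8);m[:,:190]=0;m[:,322:]=0;m[300:]=0
us=range(206,304,8);e=plane(c,T,[(u,np.where(m[:,u])[0].min()-.5) for u in us],zb+.04)[:,:2]
cs=[(np.where(m[v])[0].min()-.5,np.where(m[v])[0].max()+.5) for v in (260,265)];print(cs)
R=np.array([[np.cos(th),-np.sin(th)],[np.sin(th),np.cos(th)]]);L=(e-t[:2])@R
k=np.polyfit(L[:,1],L[:,0],1);print("slope fit",k,"expected slope",.02/.05,"origin along x rel tcp",np.polyval(k,0)+.024)
print("origin from slope",off(t[:2],th,(np.polyval(k,0)+.024,0)))
q=plane(c,T,[(cs[0][0],260),(cs[0][1],260)],zb+.04)[:,:2];print("side y local",((q-t[:2])@R)[:,1])
D=[blob(g,p,7) for p in [(241,171),(266,200)]];D1=[blob(g,(270,34),8)]
X=plane(c,T,D,.0375)[:,:2]; C=(.4840,-.2545)
print("dowels",X,"pred",[off(C,th,v) for v in [(.04,-.012),(.069,.012)]])
print("bed dowel",plane(c,T,D1,.0775)[0,:2],"pred",off(C,th,(-.069,.012)))
print("target",off(C,th,(.048,0)))
E
```

```text
[282.74611121 329.40602681] origin from dowel [ 0.52915092 -0.24902306]
[(np.float64(195.5), np.float64(315.5)), (np.float64(196.5), np.float64(314.5))]
slope fit [ 0.39567223 -0.03068277] expected slope 0.39999999999999997 origin along x rel tcp -0.006682772658621949
origin from slope [ 0.52980699 -0.24937609]
side y local [-0.02428402  0.02555958]
dowels [[ 0.52474282 -0.26314095]
 [ 0.55141568 -0.23724993]] pred [array([ 0.52480457, -0.26338749]), array([ 0.55187246, -0.23722781])]
bed dowel [ 0.41475338 -0.24797438] pred [ 0.41428136 -0.24784331]
target [ 0.53185777 -0.25080765]
```

Emit:
{"method": "move_arm", "body": {
  "plan": [
    {"delta_pos": [-0.0021,-0.002,0.04],"turn": [0,0,0],"fingers": 0.8},
    {"delta_pos": [-0.0021,-0.002,0.08],"turn": [0,0,0],"fingers": 0.8},
    {"delta_pos": [-0.0021,-0.002,0.105],"turn": [0,0,0],"fingers": 0.8},
    {"delta_pos": [-0.0021,-0.002,0.116],"turn": [0,0,0],"fingers": 0.8},
    {"delta_pos": [-0.0021,-0.002,0.118],"turn": [0,0,0],"fingers": 0.8},
    {"delta_pos": [-0.0021,-0.002,0.12],"turn": [0,0,0],"fingers": 0.8},
    {"delta_pos": [-0.0021,-0.002,0.122],"turn": [0,0,0],"fingers": 0.8},
    {"delta_pos": [-0.0021,-0.002,0.124],"turn": [0,0,0],"fingers": 0.8},
    {"delta_pos": [-0.0021,-0.002,0.124],"turn": [0,0,0],"fingers": 0.8}
  ]
}}

```text
clock: 22.28
position: [0.5387, -0.2517, 0.0533]
ee_rot: [-0.039, 0.999, 0.0, 0.0]
ft_force: [0.8, 0.0, -1.3]
grip_width: 0.581
grasp_force: 52.0
```

Emit:
{"method": "move_arm", "body": {
  "plan": [
    {"delta_pos": [0,0,0.0015],"turn": [0,0,0],"fingers": 0.8},
    {"delta_pos": [0,0,0.003],"turn": [0,0,0],"fingers": 0.8},
    {"delta_pos": [0,0,0.0045],"turn": [0,0,0],"fingers": 0.8},
    {"delta_pos": [0,0,0.006],"turn": [0,0,0],"fingers": 0.8},
    {"delta_pos": [0,0,0.006],"turn": [0,0,0],"fingers": 0.8}
  ]
}}

```text
clock: 22.9
position: [0.5388, -0.2517, 0.0487]
ee_rot: [-0.039, 0.999, 0.0, 0.0]
ft_force: [-6.8, 3.6, 14.4]
grip_width: 0.574
grasp_force: 53.7
```

Emit:
{"method": "move_arm", "body": {
  "plan": [
    {"delta_pos": [0,0,0.003],"turn": [0,0,0],"fingers": 0.3},
    {"delta_pos": [0,0,0.003],"turn": [0,0,0],"fingers": 0},
    {"delta_pos": [0,0,0.003],"turn": [0,0,0],"fingers": 0},
    {"delta_pos": [0,0,-0.03],"turn": [0,0,0],"fingers": 0},
    {"delta_pos": [0,0,-0.08],"turn": [0,0,0],"fingers": 0},
    {"delta_pos": [0.02,0,-0.13],"turn": [0,0,0],"fingers": 0},
    {"delta_pos": [0.04,0,-0.18],"turn": [0,0,0],"fingers": 0},
    {"delta_pos": [0.05,0,-0.22],"turn": [0,0,0],"fingers": 0},
    {"delta_pos": [0.05,0,-0.22],"turn": [0,0,0],"fingers": 0},
    {"delta_pos": [0.05,0,-0.22],"turn": [0,0,0],"fingers": 0}
  ]
}}

```text
clock: 24.15
position: [0.4888, -0.2554, 0.2667]
ee_rot: [-0.039, 0.999, 0.0, -0.0]
ft_force: [-0.6, -1.0, -1.2]
grip_width: 1.003
grasp_force: 0.0
```

```bash
python3 - <<'E'
from h import *
o,c,W=wrist();T=wristT(o,c);print(o["position"]);g=c["color"][...,1];np.savez("w10.npz",W=W,T=T,**c)
loc=[(-.069,.012),(.069,.012)];O,th=np.array([.484,-.2545]),.077
for i in range(3):
    D=[blob(g,p,9) for p in project(c,T,[[*off(O,th,l),.0775] for l in loc])]
    O,th,r=fit2(loc,plane(c,T,D,.0775))
print(O,th,r,np.round(D,1).tolist())
pts=[(-.075,-.01),(-.05,.015),(-.02,-.015),(.075,-.01),(.05,.015),(.03,-.015)]
uv=project(c,T,[[*off(O,th,v),.07] for v in pts]).round().astype(int)
print("tops",[np.nanmedian(W[v-1:v+2,u-1:u+2,2]).round(4) for u,v in uv])
go(.4918,.041,.25,-.132,o)
cv2.imwrite("pics/w10.png",c["color"][...,::-1])
E
```

```text
[ 0.48880193 -0.25538245  0.26670465]
[ 0.48382527 -0.25513678] 0.07061290756532425 [0.00047008 0.00047008] [[267.7, 99.9], [265.4, 223.5]]
tops [np.float64(0.07), np.float64(0.0701), np.float64(0.0698), np.float64(0.07), np.float64(0.0697), np.float64(0.07)]
delta [-0.0259  0.2953  0.0168] turn [ 0.    -0.     0.209]
```

View pics/w10.png

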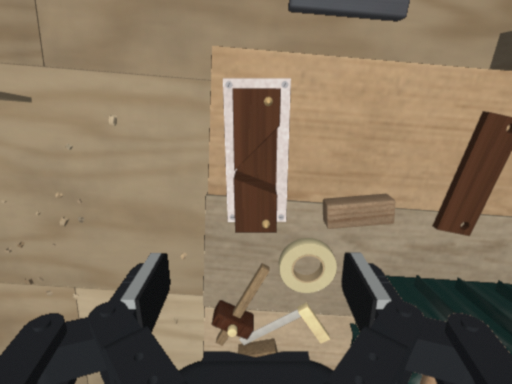

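Both blocks are seated, with all tops at 0.070 m, and their dowels show at (268,100) and (265,223). Now to the plain cheek.

Emit:
{"method": "move_arm", "body": {
  "plan": [
    {"delta_pos": [0,0.05,0],"turn": [0,0,0.03],"fingers": 0},
    {"delta_pos": [-0.01,0.1,0],"turn": [0,0,0.07],"fingers": 0},
    {"delta_pos": [-0.015,0.155,0],"turn": [0,0,0.11],"fingers": 0},
    {"delta_pos": [-0.02,0.21,0],"turn": [0,0,0.15],"fingers": 0},
    {"delta_pos": [-0.026,0.26,0.015],"turn": [0,0,0.19],"fingers": 0},
    {"delta_pos": [-0.026,0.295,0.017],"turn": [0,0,0.209],"fingers": 0},
    {"delta_pos": [-0.026,0.295,0.017],"turn": [0,0,0.209],"fingers": 0},
    {"delta_pos": [-0.026,0.295,0.017],"turn": [0,0,0.209],"fingers": 0}
  ]
}}

```text
clock: 25.2
position: [0.4919, 0.0399, 0.2495]
ee_rot: [0.066, 0.998, -0.0, -0.001]
ft_force: [0.6, -0.8, 0.4]
grip_width: 1.002
grasp_force: 0.0
```

```bash
python3 - <<'E'
from h import *
o,c,W=wrist();T=wristT(o,c);print(o["position"]);g=c["color"][...,1]
d=np.hypot(W[...,0]-.492,W[...,1]-.041)
m=((c["color"].max(-1)<150)&(abs(W[...,2]-.012)<.004)&(d<.1)).astype(np.uint8)
m=cv2.morphologyEx(m,cv2.MORPH_CLOSE,np.ones((9,9)))
k=max(cv2.findContours(m,0,2)[0],key=cv2.contourArea)
(ctr,sz,a)=cv2.minAreaRect(plane(c,T,k[:,0],.012)[:,:2].astype(np.float32));print("rect",ctr,sz,a)
loc=[(-.069,.012),(.069,.012)];O,th=np.array(ctr),-.132
for i in range(3):
    D=[blob(g,p,8) for p in project(c,T,[[*off(O,th,l),.012] for l in loc])]
    O,th,r=fit2(loc,plane(c,T,D,.012))
print("holes",O,th,r,np.round(D,1).tolist())
go(*ctr,.0125,th,o)
E
```

```text
[0.49192137 0.03991529 0.24945219]
rect (0.4940170645713806, 0.04184688627719879) (0.04998241737484932, 0.1630261391401291) 82.4102554321289
holes [0.49198995 0.04191166] -0.13159958860113638 [0.0012618 0.0012618] [[267.1, 103.6], [265.9, 211.0]]
delta [-0.0022  0.0023  0.2369] turn [-0.    -0.001 -0.   ]
```

Emit:
{"method": "move_arm", "body": {
  "plan": [
    {"delta_pos": [-0.0015,0.002,0.05],"turn": [0,0,0],"fingers": 0},
    {"delta_pos": [-0.0015,0.002,0.1],"turn": [0,0,0],"fingers": 0},
    {"delta_pos": [-0.0015,0.002,0.15],"turn": [0,0,0],"fingers": 0},
    {"delta_pos": [-0.0015,0.002,0.19],"turn": [0,0,0],"fingers": 0},
    {"delta_pos": [-0.0015,0.002,0.22],"turn": [0,0,0],"fingers": 0},
    {"delta_pos": [-0.0015,0.002,0.234],"turn": [0,0,0],"fingers": 0},
    {"delta_pos": [-0.0015,0.002,0.237],"turn": [0,0,0],"fingers": 0},
    {"delta_pos": [-0.0015,0.002,0.237],"turn": [0,0,0],"fingers": 0.2},
    {"delta_pos": [-0.0015,0.002,0.237],"turn": [0,0,0],"fingers": 0.4},
    {"delta_pos": [-0.0015,0.002,0.237],"turn": [0,0,0],"fingers": 0.8},
    {"delta_pos": [-0.0015,0.002,0.237],"turn": [0,0,0],"fingers": 0.8},
    {"delta_pos": [-0.0015,0.002,0.237],"turn": [0,0,0],"fingers": 0.8}
  ]
}}

```text
clock: 26.75
position: [0.4947, 0.0423, 0.0148]
ee_rot: [0.066, 0.998, -0.0, 0.001]
ft_force: [-2.1, -0.7, 8.6]
grip_width: 0.564
grasp_force: 50.7
```

```bash
python3 - <<'E'
from h import *
o=get_obs();print(o["position"]);go(.4848,-.2551,.19,.072,o)
E
```

```text
[0.49469702 0.04232825 0.01475427]
delta [-0.0297 -0.2961 -0.1752] turn [-0.     0.002 -0.204]
```

Emit:
{"method": "move_arm", "body": {
  "plan": [
    {"delta_pos": [0,0,-0.03],"turn": [0,0,0],"fingers": 0.8},
    {"delta_pos": [0,0,-0.08],"turn": [0,0,0],"fingers": 0.8},
    {"delta_pos": [0,-0.03,-0.13],"turn": [0,0,-0.02],"fingers": 0.8},
    {"delta_pos": [-0.005,-0.08,-0.165],"turn": [0,0,-0.05],"fingers": 0.8},
    {"delta_pos": [-0.01,-0.13,-0.175],"turn": [0,0,-0.09],"fingers": 0.8},
    {"delta_pos": [-0.015,-0.18,-0.175],"turn": [0,0,-0.13],"fingers": 0.8},
    {"delta_pos": [-0.02,-0.23,-0.175],"turn": [0,0,-0.17],"fingers": 0.8},
    {"delta_pos": [-0.025,-0.27,-0.175],"turn": [0,0,-0.204],"fingers": 0.8},
    {"delta_pos": [-0.03,-0.296,-0.175],"turn": [0,0,-0.204],"fingers": 0.8},
    {"delta_pos": [-0.03,-0.296,-0.175],"turn": [0,0,-0.204],"fingers": 0.8},
    {"delta_pos": [-0.03,-0.296,-0.175],"turn": [0,0,-0.204],"fingers": 0.8}
  ]
}}

```text
clock: 28.12
position: [0.4848, -0.2541, 0.1886]
ee_rot: [-0.036, 0.999, 0.0, 0.0]
ft_force: [0.1, 1.3, -1.0]
grip_width: 0.564
grasp_force: 52.6
```

```bash
python3 - <<'E'
from h import *
o,c,W=wrist();T=wristT(o,c);print(o["position"],o["ee_rot"])
cv2.imwrite("pics/w11.png",c["color"][...,::-1]);np.savez("w11.npz",W=W,T=T,tp=o["position"],**c)
E
```

```text
[ 0.48484413 -0.25413672  0.18858743] [-3.64810507e-02  9.99334301e-01  1.87072732e-04  2.29724171e-04]
```

View pics/w11.png

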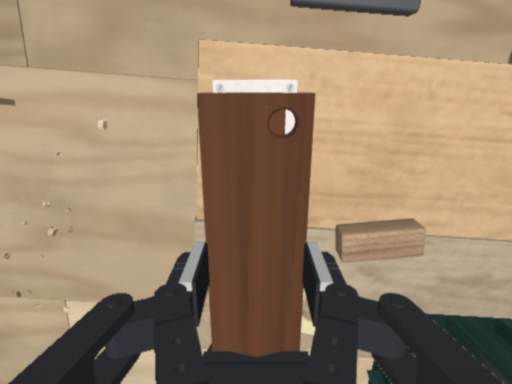

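The held plain cheek's near end is at row 93 and columns 198-315, with its hole rim centred near (283,122).

```bash
python3 - <<'E'
from h import *
c=dict(np.load("w11.npz"));T=c["T"];t=c["tp"];W=c["W"];g=c["color"][...,1].astype(float)
zb=t[2]-.0148;zt=zb+.012;th=.073
m=(abs(W[...,2]-zt)<.006);m[:,:190]=0;m[:,325:]=0;m[235:]=0
us=(210,225,240,255,300);e=plane(c,T,[(u,np.where(m[:,u])[0].min()-.5) for u in us],zt)[:,:2]
R=np.array([[np.cos(th),-np.sin(th)],[np.sin(th),np.cos(th)]])
Le=(e-t[:2])@R;print("end x local",Le[:,0].round(4),"-> origin x",(Le[:,0]+.082).mean())
for v in (110,150,190,225):
    q=np.where(m[v])[0];s=plane(c,T,[(q.min()-.5,v),(q.max()+.5,v)],zt)[:,:2];s=(s-t[:2])@R;print(v,"mid y",s[:,1].mean().round(4),"width",np.ptp(s[:,1]).round(4),"at x",s[0,0].round(3))
h=(plane(c,T,[(282.5,122)],zt)[:,:2]-t[:2])@R;print("hole local",h,"-> origin",h-[-.069,.012])
B=np.array([.4838,-.2551])
print("assembly local in part axes",(B-t[:2])@R)
m2=(c["color"].min(-1)>180);m2[:75]=0;m2[93:]=0;q=np.where(m2[85])[0];print(q.min(),q.max(),"pred",project(c,T,[[*off((.4843,-.2543),.077,v),.018] for v in [(-.092,-.04),(-.092,.04)]]).round(1).tolist())
E
```

```text
end x local [-0.083 -0.083 -0.083 -0.083 -0.083] -> origin x -0.0009943327292225384
110 mid y 0.0009 width 0.05 at x -0.076
150 mid y 0.0007 width 0.05 at x -0.059
190 mid y 0.0009 width 0.0499 at x -0.04
225 mid y 0.0011 width 0.0495 at x -0.022
hole local [[-0.07084673  0.01238292]] -> origin [[-0.00184673  0.00038292]]
assembly local in part axes [-0.0011116  -0.00088456]
213 297 pred [[211.3, 79.2], [297.1, 78.8]]
```

Emit:
{"method": "move_arm", "body": {
  "plan": [
    {"delta_pos": [0,-0.0014,0.03],"turn": [0,0,0],"fingers": 0.8},
    {"delta_pos": [0,-0.0014,0.06],"turn": [0,0,0],"fingers": 0.8},
    {"delta_pos": [0,-0.0014,0.082],"turn": [0,0,0],"fingers": 0.8},
    {"delta_pos": [0,-0.0014,0.092],"turn": [0,0,0],"fingers": 0.8},
    {"delta_pos": [0,-0.0014,0.094],"turn": [0,0,0],"fingers": 0.8},
    {"delta_pos": [0,-0.0014,0.096],"turn": [0,0,0],"fingers": 0.8},
    {"delta_pos": [0,-0.0014,0.098],"turn": [0,0,0],"fingers": 0.8},
    {"delta_pos": [0,-0.0014,0.0995],"turn": [0,0,0],"fingers": 0.8},
    {"delta_pos": [0,-0.0014,0.0995],"turn": [0,0,0],"fingers": 0.8}
  ]
}}

```text
clock: 29.3
position: [0.4849, -0.2565, 0.089]
ee_rot: [-0.036, 0.999, -0.0, 0.0]
ft_force: [0.1, 0.8, -0.3]
grip_width: 0.564
grasp_force: 52.7
```

Emit:
{"method": "move_arm", "body": {
  "plan": [
    {"delta_pos": [0,0,0.0015],"turn": [0,0,0],"fingers": 0.8},
    {"delta_pos": [0,0,0.003],"turn": [0,0,0],"fingers": 0.8},
    {"delta_pos": [0,0,0.0045],"turn": [0,0,0],"fingers": 0.8},
    {"delta_pos": [0,0,0.0055],"turn": [0,0,0],"fingers": 0.8},
    {"delta_pos": [0,0,0.0055],"turn": [0,0,0],"fingers": 0.8}
  ]
}}

```text
clock: 29.92
position: [0.485, -0.2564, 0.0847]
ee_rot: [-0.036, 0.999, -0.0, 0.0]
ft_force: [-5.2, 4.2, 15.7]
grip_width: 0.564
grasp_force: 54.4
```

Seated at 0.070 m. I'll release, retreat and check.

Emit:
{"method": "move_arm", "body": {
  "plan": [
    {"delta_pos": [0,0,0.003],"turn": [0,0,0],"fingers": 0.3},
    {"delta_pos": [0,0,0.003],"turn": [0,0,0],"fingers": 0},
    {"delta_pos": [0,0,0.003],"turn": [0,0,0],"fingers": 0},
    {"delta_pos": [0,0,-0.03],"turn": [0,0,0],"fingers": 0},
    {"delta_pos": [0,0,-0.08],"turn": [0,0,0],"fingers": 0},
    {"delta_pos": [0,0,-0.13],"turn": [0,0,0],"fingers": 0},
    {"delta_pos": [0,0,-0.18],"turn": [0,0,0],"fingers": 0},
    {"delta_pos": [0,0,-0.22],"turn": [0,0,0],"fingers": 0},
    {"delta_pos": [0,0,-0.22],"turn": [0,0,0],"fingers": 0},
    {"delta_pos": [0,0,-0.22],"turn": [0,0,0],"fingers": 0}
  ]
}}

```text
clock: 31.18
position: [0.4846, -0.2564, 0.3026]
ee_rot: [-0.036, 0.999, 0.0, -0.0]
ft_force: [-0.3, -0.1, -0.6]
grip_width: 0.999
grasp_force: 0.0
```

```bash
python3 - <<'E'
from h import *
o,c,W=wrist();T=wristT(o,c);print(o["position"],o["grip_width"])
O,th=(.484,-.2547),.073
pts=[(x,y) for x in(-.078,-.04,0,.04,.078) for y in (-.018,.018) if not (abs(x)>.07 and y>0)]
uv=project(c,T,[[*off(O,th,v),.082] for v in pts]).round().astype(int)
print([np.nanmedian(W[v-1:v+2,u-1:u+2,2]).round(4) for u,v in uv])
s=camera("side");a=cv2.resize(s["color"][180:300,200:400],(800,480),interpolation=3);cv2.imwrite("pics/side_end.png",a[...,::-1])
E
```

```text
[ 0.48455235 -0.25636559  0.30257873] 0.9986971400045127
[np.float64(0.0821), np.float64(0.082), np.float64(0.0817), np.float64(0.0815), np.float64(0.0824), np.float64(0.082), np.float64(0.0823), np.float64(0.0819)]
```

View pics/side_end.png

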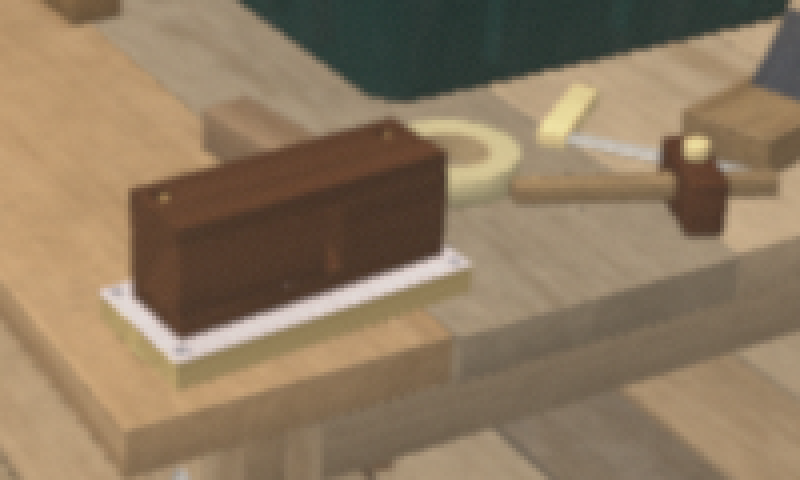

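The finished stack stands on the board with its ends flush, dowels showing at (165,198) and (387,132), and the top level at 0.082 m. I'll hand it in.

```bash
python3 -c "
from workcell import hand_in
print(hand_in())"
```

```text
the job is handed in; nothing more can be done
None
```

The plane is assembled dry on the gluing board in the order asked, with all four parts fully seated and released, the offcuts, marking gauge and tape left alone, and the job handed in at about 31 s.

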